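Make up the weld kit and stamp its tag

TASK

Make up the weld kit: put the one or two paste tins that stand in the tray's way and every tube and angle offcut lying on the right into the green tray, hook a fingertip behind the tray's far lip and drag the tray, without lifting it, home square against both stops of the marking press, in whatever order suits. When the tray is home and the whole kit lies inside it, tins upright, stamp its tag: press the yellow treadle right down to its stop, hold it for half a second, and let it come up. Leave the tape measure alone.

Things in the scene. Friction and masses are not known exactly. Their poses are not given: they have to be found in the camera images.
- tray: loose open green sheet-metal tray, 165 (x) x 270 (y) x 45 mm high outside, walls and floor 4 mm, about 0.6 kg empty; origin at the centre of its underside; its +x wall is the far wall with the lip. A flat brass tag (22 mm out, 60 mm wide, 35 to 38 mm up) stands out from the middle of its near (-x) wall.
- tray_lip: far wall of the tray with a small outturned lip at its top (lip 2 mm beyond the wall, top 45 mm up), part of the tray; origin at the foot of the wall in the middle of its 270 mm length, 2 mm inside its outer face; same axes as the tray
- tray_far_lip (a point): point on the outer face of the tray's far wall, in the middle of its length and half-way up (22 mm above the table)
- marking_press: fixed blue bench press, 128 mm tall; origin on the table, midway between its two stop blocks (30 mm high, 34 wide, at y = +/-75 mm), in the plane of their faces; +x points from the press to where the tray comes from. Tray home: its near wall on both stops, its origin at x = 82.5 mm, y = 0 here, axes alike, the brass tag under the ram. The head ends 6 mm short of the stop plane
- treadle (a joint): hinge of the yellow spring treadle that drives the press: 0 = up (at rest), 0.25 rad = down on its stop; it springs back by itself; about 2 N on the pad starts it and about 10 N holds it at the stop
- treadle_pad (a point): middle of the black rubber pad on top of the treadle's toe end (pad 60 x 62 mm), 57 mm above the table at rest and about 32 mm when down; as it goes down it moves about 7 mm at most along the treadle. The heel hinge lies 100 mm behind it, along the treadle's own -x, 26 mm above the table
- long_tube_mid (a point): square aluminium tube offcut, 40 x 120 x 40 mm, lying on one of its flats, hollow with open ends; this point is its centre, half-way up; its long direction is its own y axis. May be absent (None): then it does not belong to this load.
- short_tube_mid (a point): square aluminium tube offcut, 40 x 90 x 40 mm, lying on one of its flats, hollow with open ends; this point is its centre, half-way up; its long direction is its own y axis. May be absent (None): then it does not belong to this load.
- angle_piece_mid (a point): aluminium angle offcut, 30 x 110 x 30 mm, 3 mm thick, lying on one leg with the other leg upright; this point is the centre of its box, 15 mm up; its long direction is its own y axis, the upright leg stands at its own x = -15 to -12 mm from this point and is 30 mm high: pinch that leg from above. May be absent (None): then it does not belong to this load.
- paste_tin_mid (a point): round tin of paste with a silver lid, 66 mm across, 35 mm high, about 0.2 kg, standing; this point is its centre, half-way up; always there
- second_tin_mid (a point): a second tin, just like the first (66 mm across, 35 mm high), standing; this point is its centre, half-way up. May be absent (None)
- tape_measure: yellow tape measure, 64 x 71 x 34 mm, a bystander; origin under its centre
Not all that is in view belongs to the job. Leave any pink look-alike of the part that bears second_tin_mid alone.

How it is judged (in metres and radians):
On the way, in this order (a step that is already met when the one before it is completed fails the run):
1. the tray is being dragged by its far wall or lip (contact force between the fingers and tray_lip above 0.3 N and distance of tray from where it was at the start of the episode above 0.03 m).
2. the tray is home against the press, the whole kit inside it, the tray at rest (x of tray in the frame of marking_press between 0.0755 and 0.0905 m and y of tray in the frame of marking_press between -0.022 and 0.022 m and angle between the x axis of tray and the x axis of marking_press, either way round below 0.1 rad and x of long_tube_mid in the frame of tray between -0.0825 and 0.0825 m and y of long_tube_mid in the frame of tray between -0.135 and 0.135 m and z of long_tube_mid in the frame of tray between 0 and 0.042 m and x of short_tube_mid in the frame of tray between -0.0825 and 0.0825 m and y of short_tube_mid in the frame of tray between -0.135 and 0.135 m and z of short_tube_mid in the frame of tray between 0 and 0.042 m and x of angle_piece_mid in the frame of tray between -0.0825 and 0.0825 m and y of angle_piece_mid in the frame of tray between -0.135 and 0.135 m and z of angle_piece_mid in the frame of tray between 0 and 0.042 m and x of paste_tin_mid in the frame of tray between -0.0825 and 0.0825 m and y of paste_tin_mid in the frame of tray between -0.135 and 0.135 m and z of paste_tin_mid in the frame of tray between 0 and 0.042 m and x of second_tin_mid in the frame of tray between -0.0825 and 0.0825 m and y of second_tin_mid in the frame of tray between -0.135 and 0.135 m and z of second_tin_mid in the frame of tray between 0 and 0.042 m and linear speed of tray below 0.02 m/s), for 0.2 s.
3. the treadle is held down on its stop, the tray still home and loaded (x of tray in the frame of marking_press between 0.0755 and 0.0905 m and y of tray in the frame of marking_press between -0.022 and 0.022 m and angle between the x axis of tray and the x axis of marking_press, either way round below 0.1 rad and x of long_tube_mid in the frame of tray between -0.0825 and 0.0825 m and y of long_tube_mid in the frame of tray between -0.135 and 0.135 m and z of long_tube_mid in the frame of tray between 0 and 0.042 m and x of short_tube_mid in the frame of tray between -0.0825 and 0.0825 m and y of short_tube_mid in the frame of tray between -0.135 and 0.135 m and z of short_tube_mid in the frame of tray between 0 and 0.042 m and x of angle_piece_mid in the frame of tray between -0.0825 and 0.0825 m and y of angle_piece_mid in the frame of tray between -0.135 and 0.135 m and z of angle_piece_mid in the frame of tray between 0 and 0.042 m and x of paste_tin_mid in the frame of tray between -0.0825 and 0.0825 m and y of paste_tin_mid in the frame of tray between -0.135 and 0.135 m and z of paste_tin_mid in the frame of tray between 0 and 0.042 m and x of second_tin_mid in the frame of tray between -0.0825 and 0.0825 m and y of second_tin_mid in the frame of tray between -0.135 and 0.135 m and z of second_tin_mid in the frame of tray between 0 and 0.042 m and value of joint treadle above 0.225 rad), for 0.3 s.
At the end, for the whole second after the job is handed in: The tray stands on the stops (origin 75.5 to 90.5 mm before them, 22 mm sideways, 0.1 rad) with the upright tins and every offcut present inside it (centres within its walls, under 42 mm up); the treadle was so held past 0.225 rad for 0.3 s and is up again; the tray is at rest (all of step 2 and value of joint treadle below 0.03 rad and angle between each of paste_tin_mid, second_tin_mid's own z axis and vertical below 0.3 rad); the robot touches nothing.
It fails at once if the tray is lifted or tipped (height (world z) of tray above 0.02 m or angle between tray's own z axis and vertical above 0.2 rad).
It fails at once if the tape measure is disturbed (distance of tape_measure from where it was at the start of the episode above 0.03 m).
Of long_tube, short_tube, angle_piece, second_tin only 3 to 4 are there at a start; the rules pass over those that are not, and their reading is None.
At some moment in a run one of long_tube, short_tube, angle_piece, paste_tin, second_tin may be knocked a few centimetres aside while the robot is not near it.
It also fails if it takes over 192 s, if anything falls off the work surface, if the arm or the gripper's body presses on something with over 40 N, if the wrist force passes 120 N, or if a joint passes its speed limit or range.

ROBOT

A 6-joint arm with a two-finger parallel gripper is mounted at the origin on the work surface; the furniture and walls round the work are solid. World frame = base frame: x ahead of the robot, y to its left, z up, the work surface at z = 0. Lengths are in mm, angles in degrees, forces in N, time in s.
With the tool pointing down it reaches from about 250 to 725 mm from the base axis. Payload 9.7 kg.
Tool frame: the origin (TCP) lies between the finger pads; the fingertips stand 14 mm ahead of it and the grasp point (between the pads) lies 5 mm behind it; z points along the fingers, y is the line along which they close (so a half turn about z gives the same grasp; the last joint's range is limited). The gripper opens to 85 mm and grips with 20 to 120 N. Pads are 22 mm wide; open, the fingers measure 114 mm over their backs; the gripper's body (76 mm by 85 mm) begins 54 mm behind the grasp point. The pads swing forward as they close: fully open they stand 13 mm farther back than shut.
Start: joints at [-63.426, 4.979, 10.078, 95.1, 0, 90], TCP at [246.039, -491.896, 245.284] pointing down, gripper open.
Joint ranges: [-179.16, 179.16], [-48.56, 103.87], [-65.8, 70.77], [-126.05, 130.52], [-82.76, 87.17], [-180, 180]. Speed limits (degrees/s): [127.2, 127.2, 147.25, 180, 180, 180].

INTERFACE

Orientations are given as a 3x3 rotation matrix whose columns are the frame's x, y, z axes.
In Python, from workcell import r, set_gripper, kin, get_state, eyes gives the robot as it stands. The module is installed in compiled form; this text tells all that it offers. Calls block until the motion is done:
- r.move_ptp(position, orientation): joint-space move of the TCP to a pose.
- r.move_linear(position, orientation=None, vel=150, force_limit=None): straight line of the TCP; orientation=None keeps the orientation; vel is the mean speed in mm/s. With force_limit (N) it stops when the force on the tool has changed by that much, and returns True; else False.
- r.set_joints(angles): joint-space move.
- set_gripper(opening): finger opening in mm; the grip force is fixed at half the most; returns when the fingers have stopped.
- r.wait(seconds).
- kin.inverse_kinematics(position, orientation): joint angles nearest the present ones, or None.
- get_state(): the state.
- eyes.read_camera(name): name is "side" or "top" or "wrist"; returns (picture, depth): 384x512x3 uint8, red, green, blue; 384x512 float32, mm along the optical axis (not along the pixel's ray), 0 where there is no reading.
- eyes.camera_params(name): a dict with "K" (3x3 intrinsics, pixels), "distortion" ([k1, k2, p1, p2, k3] as OpenCV has them; the pictures are not rectified), "rvec" (rotation vector, rad) and "tvec" (3), from world to camera coordinates, as OpenCV has them; the wrist camera has in their place "mount" (4x4, takes a point from camera to tool coordinates, whose origin is the TCP and whose axes are the flange's). Camera axes: x right, y down, z forward; pixel columns grow to the right and rows downward; lengths in mm; the calibration is good to about 2 mm. A picture is of the moment at which its call begins: read the wrist's pose just before it. camera_params takes no time and is no camera call.
A pose or a line that the arm cannot do raises r.IKError and nothing moves.
- r.job_done(): hands the job in; it is judged then, once.
The state is a dict: "time_s": time; "joints": joint angles; "joint_vel": joint speeds; "joint_efforts": joint torques, N m; "tool_pos": TCP position; "tool_rot": TCP orientation; "ft_force": force on the tool from outside, world axes, zero at the start; "ft_torque": the same for the moment, N m; "gripper_width": finger opening in mm; "finger_force": force on a finger pad.
Only numpy, scipy, OpenCV 4.12 (cv2) and the standard library are available. Lean on these libraries where they do the work, as an engineer would, in place of code of your own. Each camera call takes 0.05 s, during which the arm holds its last target. There are 200 camera calls.

## Working session

There is one attempt and no reset: what is moved stays moved. The work goes in short steps, each a Python script; the robot and the scene stay as the last script left them, time stands still between calls to the robot, and variables do not carry over. Pictures are saved under pics/ and viewed, at most 14 in all, crops included, and the job is handed in when it is done.

```bash
mkdir -p pics; python3 - <<'E'
from workcell import r,set_gripper,kin,get_state,eyes
import cv2,numpy as np
for n in("top","side"):
    p,d=eyes.read_camera(n); cv2.imwrite(f"pics/{n}0.png",p[:,:,::-1]); np.save(f"pics/{n}0d.npy",d)
    c=eyes.camera_params(n); R=cv2.Rodrigues(np.array(c["rvec"],float))[0]; print(n,c["K"],c["distortion"],"pos",-R.T@np.array(c["tvec"]).ravel(), R.round(3).tolist())
print(eyes.camera_params("wrist"))
E
```

```text
top [[350.28644102   0.         253.36537379]
 [  0.         350.28644102 185.6592515 ]
 [  0.           0.           1.        ]] [0.03681745 0.         0.         0.         0.        ] pos [298.24595333 -70.19999674 980.46333683] [[0.005, -1.0, -0.028], [-0.988, -0.0, -0.154], [0.154, 0.028, -0.988]]
side [[377.75734109   0.         258.11244562]
 [  0.         377.75734109 187.49177719]
 [  0.           0.           1.        ]] [-0.06412939  0.          0.          0.          0.        ] pos [ 866.23829197 -167.75407205  890.33110881] [[0.225, 0.974, -0.009], [0.855, -0.202, -0.478], [-0.468, 0.1, -0.878]]
{'K': array([[321.23796485,   0.        , 258.22974251],
       [  0.        , 321.23796485, 190.45255784],
       [  0.        ,   0.        ,   1.        ]]), 'distortion': array([-0.04188202,  0.        ,  0.        ,  0.        ,  0.        ]), 'mount': array([[-6.83243853e-04, -9.54190284e-01, -2.99199657e-01,
         7.60021633e+01],
       [ 9.99999555e-01, -4.57460709e-04, -8.24663329e-04,
         2.07181390e-01],
       [ 6.50013650e-04, -2.99200087e-01,  9.54190173e-01,
        -1.28821984e+02],
       [ 0.00000000e+00,  0.00000000e+00,  0.00000000e+00,
         1.00000000e+00]])}
```

View pics/top0.png

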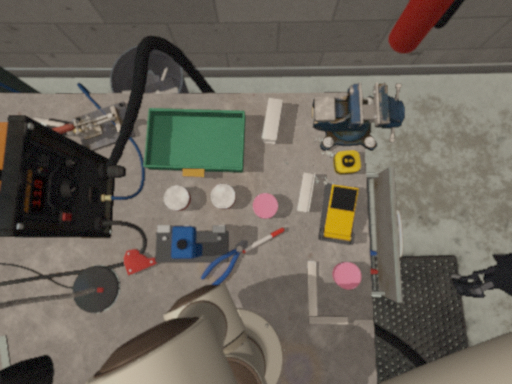

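View pics/side0.png

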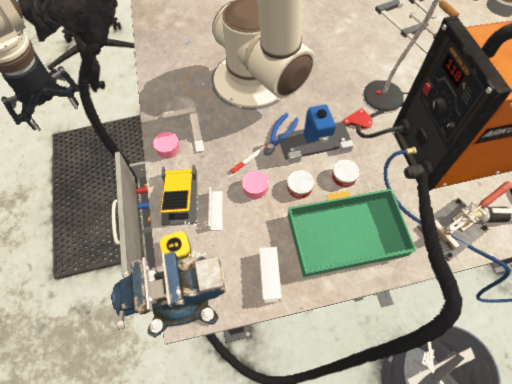

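The top view shows the tray (195,140), silver-lidded tins (176,197) and (222,196), pink decoys (265,205) and (347,275), offcuts (272,120) and (305,192), tape (347,161), the press (185,242) and a yellow box with a black patch (340,212). I'll enlarge the doubtful parts.

```bash
python3 - <<'E'
import cv2,numpy as np
t=cv2.imread("pics/top0.png");s=cv2.imread("pics/side0.png")
a=cv2.resize(t[90:330,240:400],None,fx=2.4,fy=2.4,interpolation=cv2.INTER_CUBIC)
b=cv2.resize(s[90:310,140:300],None,fx=2.5,fy=2.5,interpolation=cv2.INTER_CUBIC)
h=576;b=cv2.copyMakeBorder(b,0,h-b.shape[0],0,0,0)[:h] if b.shape[0]<h else b[:h]
cv2.imwrite("pics/crop1.png",np.hstack([a,b]))
E
cat > h.py <<'E'
from workcell import r,set_gripper,kin,get_state,eyes
import cv2,numpy as np
def cam(n,st=None):
    c=eyes.camera_params(n);K=c["K"];D=c["distortion"]
    if n=="wrist":
        T=np.eye(4);T[:3,:3]=st["tool_rot"];T[:3,3]=st["tool_pos"];T=T@c["mount"];R=T[:3,:3];o=T[:3,3]
    else:
        R=cv2.Rodrigues(np.array(c["rvec"],float))[0].T;o=-R@np.array(c["tvec"],float).ravel()
    return np.array(K),np.array(D),R,o
def dirs(C,px):
    n=cv2.undistortPoints(np.array(px,float).reshape(-1,1,2),C[0],C[1]).reshape(-1,2)
    return np.c_[n,np.ones(len(n))]@C[2].T
def plane(C,px,z):
    d=dirs(C,px);return C[3]+d*((z-C[3][2])/d[:,2])[:,None]
def cloud(C,dep):
    v,u=np.mgrid[:dep.shape[0],:dep.shape[1]]
    P=C[3]+dirs(C,np.c_[u.ravel(),v.ravel()])*dep.reshape(-1,1)
    P=P.reshape(*dep.shape,3);P[dep<=0]=np.nan;return P
E
python3 - <<'E'
from h import *
t=cv2.imread("pics/top0.png");C=cam("top");P=cloud(C,np.load("pics/top0d.npy"))
for n,(u,v) in dict(tray=(195,140),tin1=(176,197),tin2=(222,196),pink=(265,205),off1=(272,120),off2=(305,192),sq=(312,290),ybox=(344,199),yb2=(338,228),tape=(347,161),press=(185,240),bx=(170,243),pressR=(215,243),red=(138,260),pink2=(347,275),table=(290,230),fence=(385,230)).items(): print(n,P[v,u].round(0))
E
```

```text
tray [583. 127.   6.]
tin1 [414. 168.  34.]
tin2 [417.  42.  34.]
pink [392. -75.  34.]
off1 [630. -94.  40.]
off2 [ 432. -187.    2.]
sq [ 168. -200.    8.]
ybox [ 407. -282.   55.]
yb2 [ 332. -269.   32.]
tape [ 514. -299.   33.]
press [298. 117. 135.]
bx [290. 185.  12.]
pressR [290.  62.  11.]
red [244. 270.  14.]
pink2 [ 210. -288.   34.]
table [ 327. -144.    1.]
fence [ 332. -451. -141.]
```

View pics/crop1.png

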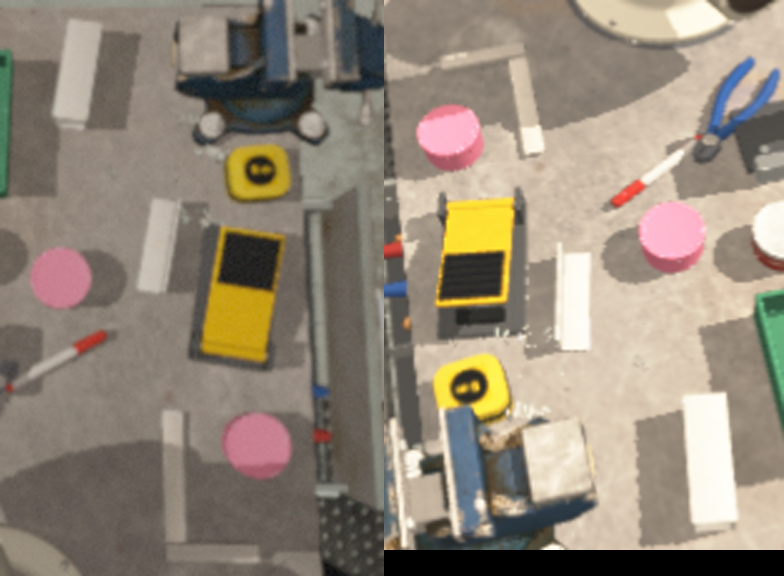

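The crop confirms the yellow box is the treadle (toe towards +x, ribbed black pad). A 40 mm high tube lies at upper left, and the angle has its upright leg on the right (-y) side. No second tube is in view.

```bash
python3 - <<'E'
from h import *
t=cv2.imread("pics/top0.png");C=cam("top");P=cloud(C,np.load("pics/top0d.npy"));hsv=cv2.cvtColor(t,cv2.COLOR_BGR2HSV)
def rect(m): 
    q=P[m][:,:2].astype(np.float32);b=cv2.minAreaRect(q);print("  n",m.sum(),np.round(b[0],1),np.round(b[1],1),round(b[2],1));return b
def win(x0,x1,y0,y1,z0,z1): return (P[...,0]>x0)&(P[...,0]<x1)&(P[...,1]>y0)&(P[...,1]<y1)&(P[...,2]>z0)&(P[...,2]<z1)
g=(hsv[...,0]>50)&(hsv[...,0]<95)&(hsv[...,1]>80)
print("tray rim");rect(g&win(450,720,-60,300,38,52))
print("tray floor");rect(g&win(450,720,-60,300,-2,10))
for n,(x,y) in dict(tin1=(414,168),tin2=(417,42)).items():
    print(n);m=win(x-45,x+45,y-45,y+45,28,42);rect(m);print(P[m].mean(0))
print("tube");rect(win(540,720,-140,-50,34,46))
print("angle");rect(win(350,510,-225,-150,1,40)&(t.min(2)>150))
m=win(350,510,-225,-150,15,40);rect(m);print("leg mean",P[m].mean(0))
print("treadle pad");m=win(370,460,-330,-230,45,65)&(t.max(2)<80);rect(m);print(P[m].mean(0))
yel=(hsv[...,0]>18)&(hsv[...,0]<35)&(hsv[...,1]>120)
print("treadle all");rect(yel&win(280,470,-330,-220,15,70))
print("tape");rect(win(470,570,-345,-255,20,45)&yel)
print("press 22-36");rect(win(220,380,20,230,22,36))
print("press head");rect(win(220,380,20,230,100,140))
print("press all low");rect(win(220,380,20,230,6,18))
v,u=np.mgrid[218:266:3,152:234:3]
print(" ".join(map(str,range(152,234,3))))
for vv in range(216,268,3): print(vv," ".join("%3.0f"%P[vv,uu,2] for uu in range(152,234,3)))
E
```

```text
tray rim
  n 630 [576.5 120.8] [272.5 168.3] 88.1
tray floor
  n 4503 [581.5 123.3] [260.9 149.4] 88.3
tin1
  n 486 [413.3 167.2] [66.6 64.8] 45.6
[413.13887096 167.05595563  34.39265155]
tin2
  n 482 [417.3  40. ] [65.9 65.4] 0.5
[417.71690698  40.72059557  34.24213822]
tube
  n 587 [634.6 -94.4] [ 40.  119.1] 80.6
angle
  n 380 [ 433.1 -187.4] [ 29.7 108.7] 78.8
  n 68 [ 430.9 -200.8] [101.1  45.3] 12.7
leg mean [ 432.5357915  -200.46718243   27.38003064]
treadle pad
  n 449 [ 408.2 -280.4] [57.4 52.8] 80.4
[ 407.6657986  -280.64218453   56.94592624]
treadle all
  n 991 [ 373.4 -275.6] [ 73.6 138.2] 81.9
tape
  n 495 [ 514.  -300.8] [62.1 68.5] 7.1
press 22-36
  n 211 [298.5 125.4] [ 79.8 179.9] 0.1
press head
  n 774 [295.2 125.1] [60.2 75.8] 88.9
press all low
  n 1565 [279.7 124.8] [118.2 209.5] 0.1
152 155 158 161 164 167 170 173 176 179 182 185 188 191 194 197 200 203 206 209 212 215 218 221 224 227 230 233
216   0  -5  -3 nan   2   2  -2  -0   2   4  -1  -1   0   0   1  -1   2  -4  -1  -3   3   1   2   0   1   3   0  -3
219   1  -1  -2   1  -0  -3  -0   2   2  -1  -0 nan  -1 
[... 1215 characters left out ...]
  14
252  -2  15  13   8  11  11  11 129 124 129 128 126 127 127 114  90  49  12  14  14  10   7  11  12  13  14  17  17
255  -2  12   9  13  11  13   9 128 128 128 127 129 126 128 116  88  43   9  12  11  12  12  10  12  14  15  11   1
258  15   9  12  13  13  11  10  10   9  12  14   8   9  10  12  12  12  14   9  10  13  13  12  14  15  15  -1  12
261  14  13  11  14  13  13  12  13  12  12   8  12  12  12  13   8  11  13  13  12  14  17  14   9   9  11  -0  16
264  14  -2   1  -1   2   1  -0   1  -1   1  -2  -1   0   1  -2  -2   2   1  -2   1  15  14  -2   3   2   3  13  14
267  -1  -0  -2  -0   1  -1   1  -2   0  -1   1  -1   3   3  -1  -2   1   1  -1  17  12   0   2   1   1   9  14   2
```

```bash
python3 - <<'E'
from h import *
C=cam("top");P=cloud(C,np.load("pics/top0d.npy"))
for lo,hi in((155,172),(213,226)):
    M=np.zeros(P.shape[:2],bool);M[222:234,lo:hi]=1
    m=M&(P[...,2]>21)&(P[...,2]<37);q=P[m];print(len(q),q.mean(0).round(1),[ (q[:,i].min().round(1),q[:,i].max().round(1)) for i in (0,1)])
M=np.zeros(P.shape[:2],bool);M[224:258,173:194]=1;m=M&(P[...,2]>122)&(P[...,2]<132);q=P[m];print("head",q.min(0),q.max(0),cv2.minAreaRect(q[:,:2].astype(np.float32)))
t=cv2.imread("pics/top0.png");hsv=cv2.cvtColor(t,cv2.COLOR_BGR2HSV);g=(hsv[...,0]>50)&(hsv[...,0]<95)&(hsv[...,1]>80)&(P[...,2]>38)&(P[...,2]<52)&(P[...,1]<300)
b=cv2.boxPoints(cv2.minAreaRect(P[g][:,:2].astype(np.float32)));print(b)
M=g.copy();M[:,:]=False;M[170:180,178:210]=1;o=M&(hsv[...,0]>8)&(hsv[...,0]<28)&(hsv[...,1]>130);print("tag",o.sum(),P[o].mean(0))
E
```

```text
101 [328.8 198.8  29. ] [(np.float64(319.3), np.float64(338.3)), (np.float64(183.4), np.float64(215.4))]
98 [328.9  50.4  29.2] [(np.float64(319.6), np.float64(338.5)), (np.float64(34.0), np.float64(66.0))]
head [257.66571163  98.6364319  122.35227252] [331.85928319 150.28635396 131.90692753] ((294.80029296875, 123.93626403808594), (76.0083999633789, 49.591739654541016), 2.5360329151153564)
[[ 302.89627 -121.04011]
 [ 597.43335 -274.4269 ]
 [ 838.3115   188.11322]
 [ 543.7744   341.50003]]
tag 134 [nan nan nan]
```

```bash
cat >> h.py <<'E'
PX,PY=338.5,124.6            # press origin (yaw 0)
TX,TY,TA=577.0,121.0,np.radians(-2)
def tw(x,y):                  # tray frame -> world
    c,s=np.cos(TA),np.sin(TA);return TX+c*x-s*y,TY+s*x+c*y
def ori(a,flip=1):            # tool down, closing line at a deg
    a=np.radians(a);y=flip*np.array([np.cos(a),np.sin(a),0]);z=np.array([0,0,-1.]);return np.c_[np.cross(y,z),y,z]
E
python3 - <<'E'
from h import *
C=cam("top");P=cloud(C,np.load("pics/top0d.npy"))
m=(P[...,2]>60)&(P[...,1]>160)&(P[...,1]<340)&(P[...,0]>340)&(P[...,0]<750)
for z in range(60,500,80):
    q=P[m&(P[...,2]>z)&(P[...,2]<=z+80)]
    if len(q): print(z,len(q),q.min(0).round(),q.max(0).round())
print(np.round(get_state()["tool_rot"],2))
for f in(1,-1):
  for p,a in(((413,167,18),90),((413,167,200),90),((417,40,18),90),((634.6,-94.4,20),80.6),((684,121,16),88),(tw(36,80)+(24,),88),((431,-200,24),80),((408,-281,44),80)):
    print(f,p,kin.inverse_kinematics(list(map(float,p)),ori(a,f)))
E
```

```text
60 1675 [341. 241.  61.] [750. 340. 128.]
140 1 [409. 339. 219.] [409. 339. 219.]
220 122 [393. 336. 220.] [427. 340. 257.]
380 7 [494. 339. 383.] [502. 340. 386.]
[[ 0.89  0.45 -0.  ]
 [ 0.45 -0.89  0.  ]
 [ 0.   -0.   -1.  ]]
1 (413, 167, 18) [ 22.01635721  -7.44688699 -27.41702876  70.02985823   0.
  22.01635721]
1 (413, 167, 200) [22.01635721 -9.99365619 -9.38885866 90.60479752  0.         22.01635721]
1 (417, 40, 18) [  5.47923377 -11.29978561 -30.74340976  70.55637585   0.
   5.47923377]
1 (634.6, -94.4, 20) [-8.46099614 18.89993515  1.33492721 72.43499206  0.          0.93900386]
1 (684, 121, 16) [10.03187096 26.19049553 10.48659514 74.29609961  0.         12.03187096]
1 (np.float64(615.7700295088875), np.float64(199.6948842802376), 24) [17.96793457 19.54257995  2.60594987 73.06336992  0.         19.96793457]
1 (431, -200, 24) [-24.89305028  -3.50857722 -23.10727132  70.4013059    0.
 -14.89305028]
1 (408, -281, 44) [-34.55617515  -1.42636551 -18.82359518  72.60277032   0.
 -24.55617515]
-1 (413, 167, 18) [  22.01635721   -7.44688699  -27.41702876   70.02985823    0.
 -157.98364279]
-1 (413, 167, 200) [  22.01635721   -9.99365619   -9.38885866   90.60479752    0.
 -157.98364279]
-1 (417, 40, 18) [   5.47923377  -11.29978561  -30.74340976   70.55637585    0.
 -174.52076623]
-1 (634.6, -94.4, 20) [  -8.46099614   18.89993515    1.33492721   72.43499206    0.
 -179.06099614]
-1 (684, 121, 16) [  10.03187096   26.19049553   10.48659514   74.29609961    0.
 -167.96812904]
-1 (np.float64(615.7700295088875), np.float64(199.6948842802376), 24) [  17.96793457   19.54257995    2.60594987   73.06336992    0.
 -160.03206543]
-1 (431, -200, 24) [-24.89305028  -3.50857722 -23.10727132  70.4013059    0.
 165.10694972]
-1 (408, -281, 44) [-34.55617515  -1.42636551 -18.82359518  72.60277032   0.
 155.44382485]
```

```bash
python3 - <<'E'
from h import *
C=cam("top");P=cloud(C,np.load("pics/top0d.npy"))
for x in range(340,760,40):
    m=(P[...,2]>50)&(P[...,1]>180)&(P[...,1]<400)&(P[...,0]>x)&(P[...,0]<x+40)
    q=P[m]; 
    if len(q): i=np.argsort(q[:,1])[:200:40]; print(x,len(q),q[i].round().tolist())
E
```

```text
340 2184 [[342.0, 273.0, 59.0], [346.0, 304.0, 80.0], [343.0, 327.0, 85.0], [359.0, 343.0, 77.0], [370.0, 344.0, 395.0]]
380 2223 [[417.0, 281.0, 50.0], [410.0, 304.0, 64.0], [405.0, 330.0, 65.0], [413.0, 338.0, 254.0], [408.0, 339.0, 244.0]]
420 1998 [[426.0, 338.0, 240.0], [432.0, 343.0, 386.0], [424.0, 344.0, 386.0], [426.0, 345.0, 392.0], [423.0, 345.0, 396.0]]
460 2210 [[497.0, 195.0, 51.0], [491.0, 300.0, 79.0], [467.0, 308.0, 90.0], [475.0, 315.0, 93.0], [472.0, 323.0, 92.0]]
500 1094 [[539.0, 254.0, 51.0], [532.0, 312.0, 89.0], [513.0, 318.0, 65.0], [538.0, 324.0, 86.0], [500.0, 332.0, 86.0]]
540 172 [[556.0, 255.0, 50.0], [569.0, 299.0, 81.0], [541.0, 304.0, 83.0], [556.0, 311.0, 90.0], [549.0, 320.0, 86.0]]
580 231 [[616.0, 252.0, 51.0], [597.0, 285.0, 80.0], [595.0, 289.0, 89.0], [587.0, 295.0, 86.0], [589.0, 302.0, 89.0]]
620 316 [[660.0, 262.0, 86.0], [648.0, 271.0, 87.0], [626.0, 276.0, 87.0], [642.0, 282.0, 95.0], [630.0, 288.0, 91.0]]
660 218 [[695.0, 250.0, 102.0], [673.0, 259.0, 88.0], [698.0, 264.0, 108.0], [661.0, 269.0, 97.0], [696.0, 275.0, 105.0]]
700 232 [[735.0, 242.0, 106.0], [738.0, 248.0, 112.0], [721.0, 253.0, 113.0], [701.0, 258.0, 102.0], [705.0, 264.0, 110.0]]
740 236 [[779.0, 232.0, 128.0], [756.0, 240.0, 116.0], [763.0, 244.0, 128.0], [745.0, 249.0, 120.0], [750.0, 254.0, 126.0]]
```

```bash
cat >> h.py <<'E'
def pick(p,a,f,z,opening,up=150):
    o=ori(a,f);set_gripper(opening);r.move_ptp([p[0],p[1],up],o)
    hit=r.move_linear([p[0],p[1],z],o,vel=90,force_limit=12);set_gripper(0)
    s=get_state();print("pick hit",hit,s["tool_pos"].round(1) if hasattr(s["tool_pos"],"round") else s["tool_pos"],"w",s["gripper_width"],"F",s["finger_force"])
    r.move_linear([p[0],p[1],up],o,vel=150);s=get_state();print(" lifted w",s["gripper_width"],s["finger_force"],"t",s["time_s"]);return s["gripper_width"]
def place(p,a,f,z,w,up=150):
    o=ori(a,f);r.move_ptp([p[0],p[1],up],o)
    hit=r.move_linear([p[0],p[1],z],o,vel=70,force_limit=8);print("place hit",hit,get_state()["tool_pos"])
    set_gripper(w);r.move_linear([p[0],p[1],up],o,vel=150);print(" t",get_state()["time_s"])
def snap(n,name):
    s=get_state();p,d=eyes.read_camera(n);cv2.imwrite(f"pics/{name}.png",p[:,:,::-1]);C=cam(n,s);return p[:,:,::-1],cloud(C,d),C
def tinpos(P,x,y,r_=70,z0=28):
    m=(abs(P[...,0]-x)<r_)&(abs(P[...,1]-y)<r_)&(P[...,2]>z0)&(P[...,2]<z0+14);q=P[m];return len(q),q.mean(0).round(1),q.min(0).round(),q.max(0).round()
E
python3 - <<'E'
from h import *
r.move_ptp([413,167,200],ori(90,-1))
w=pick((413.3,167.2),90,-1,18,84)
if w>50: place(tw(36,72),88,-1,24,w+9)
E
```

```text
pick hit False [413.7 167.4  18.9] w 64.69608178971647 F 66.33180856704712
 lifted w 64.22132143916093 66.44129633903503 t 7.1917
place hit False [615.71584094 191.76284394  24.43124498]
 t 11.2167
```

```bash
python3 - <<'E'
from h import *
o=ori(90,-1)
_,P,_=snap("top","t1");print(tinpos(P,417.3,40))
w=pick((417.3,40.3),90,-1,18,84)
if w>50: place(tw(-36,72),88,-1,23,w+9)
r.move_ptp([480,-60,250],ori(85,1))
I,P,_=snap("top","t2")
E
```

```text
(520, array([422.1,  45. ,  34.5]), array([384.,   7.,  28.]), array([486., 110.,  41.]))
pick hit False [417.7  40.3  18.8] w 64.75733761701211 F 66.10655307769775
 lifted w 64.38783955181545 66.35604500770569 t 15.4917
place hit False [543.73147539 194.27482057  23.37437774]
 t 19.5333
```

View pics/t2.png

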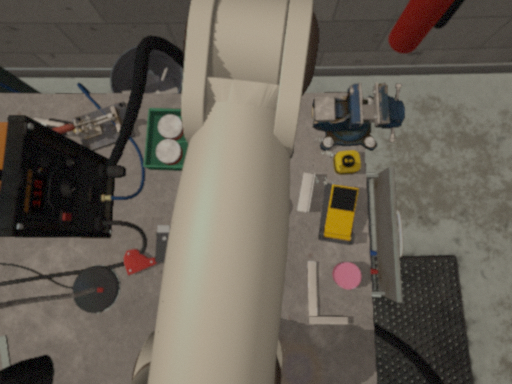

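Both tins stand in the tray, at (170,126) and (168,151), and the angle is unmoved at (306,192). Next is the angle, then I check the tube.

```bash
python3 - <<'E'
from h import *
r.move_ptp([431.5,-200.6,200],ori(78.8,1))
set_gripper(40)
w=pick((431.5,-200.6),78.8,1,24,40)
I,P,_=snap("top","t3")
m=(P[...,0]>540)&(P[...,0]<720)&(P[...,1]>-160)&(P[...,1]<-30)&(P[...,2]>34)&(P[...,2]<46)
print(cv2.minAreaRect(P[m][:,:2].astype(np.float32)),m.sum())
if w>1: place(tw(0,-23.5),88,1,29,25)
E
```

```text
pick hit False [ 431.7 -200.7   24.3] w 1.4969929827988253 F 59.726166129112244
 lifted w 1.4425436001787928 59.22788858413696 t 26.5
((634.379638671875, -94.48421478271484), (39.882301330566406, 119.74649047851562), 80.57041931152344) 588
place hit False [576.43822625  97.53418235  29.42137559]
 t 30.9917
```

```bash
python3 - <<'E'
from h import *
w=pick((634.5,-94.5),80.6,1,20,75)
if w>25: place(tw(0,-85),88,1,25,w+9)
r.move_ptp([420,-250,250],ori(80,1))
I,P,_=snap("top","t4");cv2.imwrite("pics/t4c.png",cv2.resize(I[90:290,120:400],None,fx=2.5,fy=2.5))
hsv=cv2.cvtColor(np.ascontiguousarray(I),cv2.COLOR_BGR2HSV)
g=(hsv[...,0]>50)&(hsv[...,0]<95)&(hsv[...,1]>80)&(P[...,2]>38)&(P[...,2]<52)&(P[...,1]<300)&(P[...,1]>-60)&(P[...,0]>450)
print(cv2.minAreaRect(P[g][:,:2].astype(np.float32)))
E
```

```text
pick hit False [634.8 -94.5  20.5] w 39.31357159640836 F 61.74818515777588
 lifted w 39.25033008452021 61.33809417486191 t 35.3583
place hit False [574.26140219  36.06297662  25.38248855]
 t 39.1667
((576.2313842773438, 121.1495361328125), (273.01605224609375, 167.55316162109375), 88.10749053955078)
```

View pics/t4c.png

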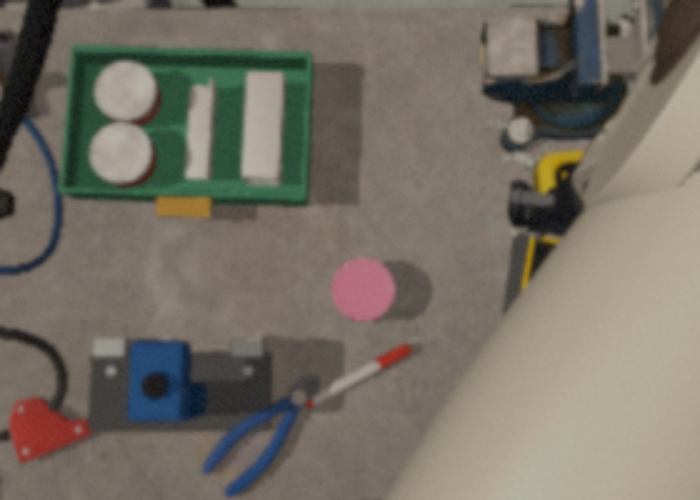

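The kit is all in the tray: tins at crop (127,92) and (122,153), angle (200,130), tube (263,127). The way to the press is clear. Next is the drag.

```bash
python3 - <<'E'
from h import *
set_gripper(75)
x,y=tw(106,8);o=ori(88,1)
r.move_ptp([x,y,150],o)
print("down",r.move_linear([x,y,16],o,vel=80,force_limit=10),get_state()["tool_pos"])
print("touch",r.move_linear([x-18,y,16],o,vel=30,force_limit=3),get_state()["tool_pos"],get_state()["ft_force"])
p=get_state()["tool_pos"]
print("drag",r.move_linear([PX+167+11+14,y+4,16],ori(90,1),vel=60,force_limit=30),get_state()["tool_pos"],get_state()["ft_force"])
print("seat",r.move_linear([PX+167+11-8,y+4,16],ori(90,1),vel=20,force_limit=15),get_state()["tool_pos"],get_state()["ft_force"],get_state()["time_s"])
E
```

```text
down False [683.47236297 125.35716668  16.54384502]
touch True [673.1648575  125.24927572  15.58872952] [0.13304978 0.72648231 0.04238332]
drag False [530.65649101 129.31320831  16.06149444] [ 4.31807533  0.50279709 -1.46454676]
seat True [519.30233866 129.91488539  16.95760155] [ 2.80140074 -0.49356611  2.55404839] 48.0917
```

```bash
python3 - <<'E'
from h import *
p=get_state()["tool_pos"]
print("seat2",r.move_linear([p[0]-8,p[1],16],vel=15,force_limit=20),get_state()["tool_pos"],get_state()["ft_force"])
p=get_state()["tool_pos"]
r.move_linear([p[0]+15,p[1],16],vel=60);r.move_linear([p[0]+15,p[1],150],vel=150)
r.move_ptp([430,-250,200],ori(80,1))
I,P,_=snap("top","t5");cv2.imwrite("pics/t5c.png",cv2.resize(I[90:290,120:400],None,fx=2.5,fy=2.5))
hsv=cv2.cvtColor(np.ascontiguousarray(I),cv2.COLOR_BGR2HSV)
g=(hsv[...,0]>50)&(hsv[...,0]<95)&(hsv[...,1]>80)&(P[...,2]>38)&(P[...,2]<52)&(P[...,1]<300)&(P[...,1]>-60)&(P[...,0]>300)&(P[...,0]<560)
print(cv2.minAreaRect(P[g][:,:2].astype(np.float32)),get_state()["time_s"])
E
```

```text
seat2 True [519.44691194 130.04619793  17.51153632] [4.57676311 0.38031449 0.39125631]
((422.3340759277344, 123.12332153320312), (164.8012237548828, 273.3057861328125), 0.10655566304922104) 51.4
```

View pics/t5c.png

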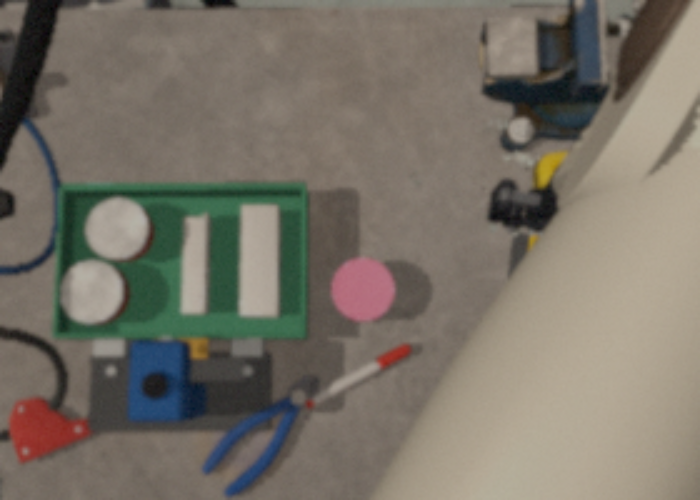

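The tray is square on both stops, measured x 83.8 mm and y -1.5 mm in the press frame, yaw 0.1°. All four parts are inside it. Now the treadle.

```bash
python3 - <<'E'
from h import *
set_gripper(0);o=ori(80.4,1)
x,y=408,-280.6
r.move_ptp([x,y,110],o)
print(r.move_linear([x,y,60],o,vel=40,force_limit=1.5),get_state()["tool_pos"],get_state()["ft_force"])
print(r.move_linear([x,y,38],o,vel=25,force_limit=28),get_state()["tool_pos"],get_state()["ft_force"])
r.wait(0.8);print(get_state()["tool_pos"],get_state()["ft_force"])
I,P,C=snap("side","s6")
r.move_linear([x,y,130],o,vel=80);r.wait(.3);print(get_state()["ft_force"],get_state()["time_s"])
r.move_ptp([400,-60,260],ori(80,1))
I,P,_=snap("top","t7")
q=P[190:207,335:352].reshape(-1,3);print("pad z",np.nanmedian(q,0))
J,_,_=snap("side","s7");cv2.imwrite("pics/m7.png",np.hstack([cv2.resize(I[100:300,120:400],(400,286)),cv2.resize(cv2.imread("pics/s6.png")[150:350,120:400],(400,286))]))
E
```

```text
True [ 407.78740974 -280.40853263   68.53892426] [0.46028382 0.61405661 2.34472681]
True [ 409.59519647 -280.96166533   46.04046259] [-2.34259375  2.34659137  8.99414179]
[ 409.58147972 -280.93305027   45.95079902] [-3.76935267  2.48310909 10.59132103]
[ 0.03916963 -0.17036447  0.00120991] 56.825
pad z [ 408.95763647 -279.75744646   57.38127102]
```

View pics/m7.png

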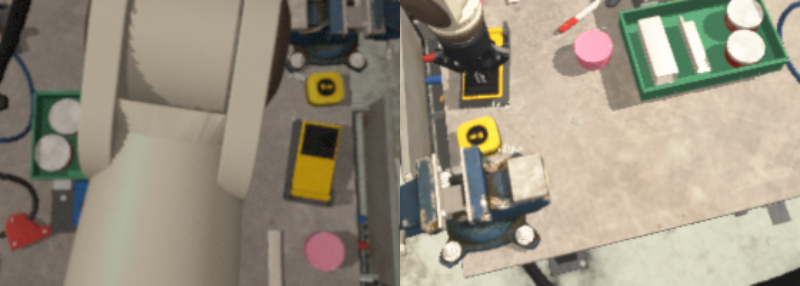

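The tip reached its stop, but the settled force of 10.6 N is borderline. I'll repeat the press more firmly; it costs nothing.

```bash
python3 - <<'E'
from h import *
o=ori(80.4,1);x,y=406,-280.6
r.move_ptp([x,y,110],o)
r.move_linear([x,y,50],o,vel=50)
z=48
while z>=40:
    r.move_linear([x,y,z],o,vel=20);s=get_state();print(z,s["tool_pos"][2].round(2),s["ft_force"][2].round(1))
    if s["ft_force"][2]>22: break
    z-=1
r.wait(0.8);s=get_state();print(s["tool_pos"][2],s["ft_force"])
r.move_linear([x,y,130],o,vel=80);r.move_ptp([430,-250,200],o)
I,P,_=snap("top","t8");
r.move_ptp([300,-420,250],o);r.wait(.5)
I,P,_=snap("top","t9");cv2.imwrite("pics/t9c.png",cv2.resize(I[90:290,120:400],None,fx=2.5,fy=2.5))
q=P[190:207,335:352].reshape(-1,3);print("pad",np.nanmedian(q,0))
hsv=cv2.cvtColor(np.ascontiguousarray(I),cv2.COLOR_BGR2HSV)
g=(hsv[...,0]>50)&(hsv[...,0]<95)&(hsv[...,1]>80)&(P[...,2]>38)&(P[...,2]<52)&(P[...,1]<300)&(P[...,1]>-60)&(P[...,0]>300)&(P[...,0]<560)
print(cv2.minAreaRect(P[g][:,:2].astype(np.float32)),get_state()["time_s"])
E
```

```text
48 49.0 7.7
47 48.09 8.6
46 47.19 8.9
45 46.28 10.1
44 45.91 15.0
43 45.73 22.4
45.73419474648296 [-0.04520107  4.31367883 23.03331381]
pad [ 409.04107192 -279.84808032   57.10171592]
((422.2768859863281, 123.00916290283203), (164.4911651611328, 272.5916442871094), 0.09769457578659058) 65.7583
```

View pics/t9c.png

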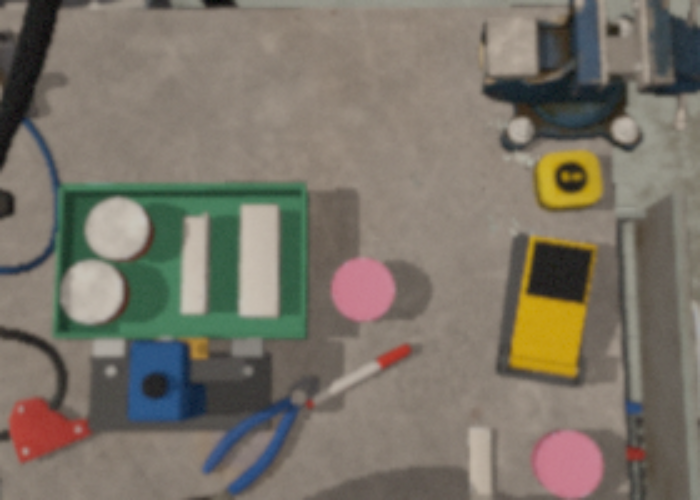

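The stop was clear this time: the force rose to 23 N with no further travel, held for 0.8 s. The picture shows the tray home at crop (180,260) with the kit inside, the treadle up at (550,305) and the tape untouched.

```bash
python3 -c "
from h import *
print(r.job_done())"
```

```text
the job is handed in; nothing more can be done
None
```

The job is handed in (no verdict was shown): the tray is home on both stops with both tins, the tube and the angle inside. The treadle was held on its stop for 0.8 s and is up again, and the tape measure was not touched.

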